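# Close the restocked first-aid case and slide it to the pick-up spot

## Robot

A 6-joint arm with a two-finger parallel gripper is mounted at the origin on the work surface. World frame = base frame: x ahead of the robot, y to its left, z up, the work surface at z = 0. Lengths are in m, angles in rad, forces in N, time in s.
With the tool pointing down it reaches from about 0.35 to 0.875 m from the base axis. Payload 4.2 kg.
Tool frame: the origin (TCP) lies midway between the tips of the shut fingers; the grasp point (between the pads) lies bot.grip_point_offset behind it (bot.grip_point_offset is the distance from the TCP to the grasp point, in m); y points along the fingers, x is the direction in which the jaws open and shut, and the axes are right-handed (so a half turn about y gives the same grasp; the last joint's range is limited). The gripper opens to 85 mm and grips with 20 to 120 N. Pads are 22 mm wide; open, the fingers measure 114 mm over their backs; the gripper's body (76 mm by 85 mm) begins 54 mm behind the grasp point. The pads swing forward as they close: fully open they stand 13 mm farther back than shut.
Start: joints at [-0.959, 0.385, 0.008, 0, -1.194, -0.259], TCP at [0.216, -0.586, 0.192] pointing down, gripper open.
Joint ranges: [-3.14, 3.14], [-1.21, 2.06], [-1.07, 1.41], [-3.16, 2.05], [-2.99, -0.16], [-3.1, 3.1]. Speed limits (rad/s): [2.79, 2.79, 3.14, 3.14, 3.14, 3.14].

## Interface

Orientations are given as a unit quaternion [x, y, z, w].
In Python, from rig import bot, eyes gives the robot as it stands.
- The arm moves only by the tool servo_tool, never from a script. Its argument "targets" is a list of rows, each a list of 3 entries, a list of its own where there are three numbers: the shift along the tool's x, y, z in mm, then the turn, a rotation vector about the tool's x, y, z in degrees, then the finger opening in mm, from 0 to 85.4. In form: [[[x, y, z], [ax, ay, az], grip], ...]. A call has 1 to 20 rows; each row shifts and turns the pose as measured when the row begins, along the tool's axes as they then stand; what a row does not reach is not made up. A row lasts 1/8 s, in which the tool goes at most 62.5 mm and 10.7 degrees, less where a joint would pass 70% of its speed; a pose out of reach is approached as far as the arm can. A call with a gripper value outside its range is refused whole. The fingers move at their own pace and stop on an object; "force" is the grip in N (left out, the last holds). Time passes only in rows, so rows that do not move let the fingers close. It gives the time, the measured TCP pose, the force and the opening at its end, in the units of the state.
- bot.get_obs(): the state, without advancing time (a new reading comes with each control period).
- eyes.read_camera(name): name is "scene" or "top"; returns a dict with "color" (480x640x3 uint8, blue, green, red), "fx", "fy", "cx", "cy" (pixels), "k1" (the pictures are not rectified: a ray, as slopes to the right and down, at radius r is drawn at 1 + k1 r^2 times it, then the intrinsics apply), "position" and "orientation" of the camera in the world. Camera axes: x right, y down, z forward; pixel columns grow to the right and rows downward; lengths in m; the calibration is good to about 2 mm. A picture is of the moment at which its call begins. There is no depth.
- bot.sign_off(): hands the job in, once; it reports no verdict.
The state is a dict: "t": time; "joint_positions": joint angles; "joint_vel": joint speeds; "joint_torque": joint torques, N m; "position": TCP position; "tcp_rot": TCP orientation; "force": force on the tool from outside, world axes, zero at the start; "torque": the same for the moment, N m; "finger_gap": finger opening in m.
Only numpy, scipy, OpenCV 4.12 (cv2) and the standard library are available. Lean on these libraries where they do the work, as an engineer would, in place of code of your own. Each camera call takes 0.05 s, during which the arm holds its last target. There are 200 camera calls.

## Task

Two first-aid cases stand open on the club's desk, and only one has been restocked: the one with the white dressings box (green cross) inside; the other holds just an orange roll of tape. Close the lid of the restocked case, then slide it, without lifting it off the desk, squarely onto the pick-up spot marked with green tape. Leave the other case open where it stands, and do not disturb the other things on the desk.

Things in the scene. Friction and masses are not known exactly. Their poses are not given: they have to be found in the camera images.
- case_left: Case on the robot's left (+y): loose open black box 130 (own x) x 150 (own y) x 48 mm high, walls and floor 5 mm, 0.55 kg, plus a hinged lime-yellow lid, 0.12 kg. Lid shut: its top is 62 mm, the handle's top 98 mm above the desk. Origin: centre of underside, z up; own +x points from the hinge away from the robot. The two cases look identical.
- lid_left (a joint): Opening angle (rad) of the left case's lid (plate 130 x 150 x 14 mm): 0 closed flat, 1.57 upright, stop at 1.85. Hinge on the side nearest the robot, parallel to the case's y, through (-65, 0, 48) mm in the case's frame. Stiff hinge: the lid stays at any angle (about 0.12 N m turns it); the loose case may slide along if pulled hard.
- grip_left (a point): Grip point in the black handle on the outer face of the left lid. The bar runs 50 to 120 mm from the hinge (lid edge at 130), 16 mm wide along the case's y, 18 to 36 mm off the face, on two end posts. Point: 92 mm from the hinge, 26 mm off the face; lid shut: (27, 0, 88) mm in the case's frame; lid open: on the robot's side of the lid, about 145 mm above the desk.
- case_right: Case on the robot's right (-y): loose open black box 130 (own x) x 150 (own y) x 48 mm high, walls and floor 5 mm, 0.55 kg, plus a hinged lime-yellow lid, 0.12 kg. Lid shut: its top is 62 mm, the handle's top 98 mm above the desk. Origin: centre of underside, z up; own +x points from the hinge away from the robot. The two cases look identical.
- lid_right (a joint): Opening angle (rad) of the right case's lid (plate 130 x 150 x 14 mm): 0 closed flat, 1.57 upright, stop at 1.85. Hinge on the side nearest the robot, parallel to the case's y, through (-65, 0, 48) mm in the case's frame. Stiff hinge: the lid stays at any angle (about 0.12 N m turns it); the loose case may slide along if pulled hard.
- grip_right (a point): Grip point in the black handle on the outer face of the right lid. The bar runs 50 to 120 mm from the hinge (lid edge at 130), 16 mm wide along the case's y, 18 to 36 mm off the face, on two end posts. Point: 92 mm from the hinge, 26 mm off the face; lid shut: (27, 0, 88) mm in the case's frame; lid open: on the robot's side of the lid, about 145 mm above the desk.
- dressings: White dressings box with a green cross on top, 55 (own x) by 85 (own y) by 28 mm, 0.1 kg; origin at the centre of its underside. It lies inside one of the two cases: that case is the restocked one.
- tape_roll: Orange roll of strapping tape, lying flat, 72 mm outside diameter, 48 mm hole, 28 mm high; origin at the centre of its underside. It lies inside the other case.
- spot: Pick-up spot: flat rectangle of 15 mm green tape on the desk between the cases, outside 175 mm (own x) by 195 mm (own y), inside 145 by 165 mm, so the case fits inside the tape; flat, no obstacle. Origin at its centre on the desk; own x is roughly away from the robot.
- pen_pot: Bystander: green pen pot with pens, 76 mm across, 90 mm high (160 mm with pens), loose; origin at the centre of its underside.
- trophy: Bystander: small brass cup on a 70 mm square stone base, 132 mm high, loose; origin at the centre of its underside.
- stapler: Bystander: blue and black stapler, 140 mm long (own y), 36 mm wide, 50 mm high, loose; origin at the centre of its underside.

How it is judged:
On the way, in this order (a step that is already met when the one before it is completed fails the run):
1. The lid of the restocked case (the one holding the dressings box) is fully closed, to within 0.06 rad, before the case is on the spot (((horizontal distance between dressings and case_left below 0.05 m and value of joint lid_left below 0.06 rad) or (horizontal distance between dressings and case_right below 0.05 m and value of joint lid_right below 0.06 rad))), for 0.2 s.
2. With its lid closed, the restocked case is slid onto the pick-up spot: centre within 20 mm of the spot's centre and square to it within 0.17 rad (10 degrees) (((horizontal distance between dressings and case_left below 0.05 m and value of joint lid_left below 0.06 rad and (horizontal distance between case_left and spot below 0.02 m and angle between the x axis of case_left and the x axis of spot, either way round below 0.17 rad)) or (horizontal distance between dressings and case_right below 0.05 m and value of joint lid_right below 0.06 rad and (horizontal distance between case_right and spot below 0.02 m and angle between the x axis of case_right and the x axis of spot, either way round below 0.17 rad)))), for 0.2 s.
At the end, for the whole second after the job is handed in: The case with the dressings box stands flat, released, lid closed within 0.06 rad, centre within 20 mm of the green-taped spot's centre and square to it within 0.17 rad (10 deg). The case with the tape roll is still open (lid above 1.0 rad), moved less than 25 mm (((horizontal distance between dressings and case_left below 0.05 m and horizontal distance between tape_roll and case_right below 0.05 m and value of joint lid_left below 0.06 rad and (horizontal distance between case_left and spot below 0.02 m and angle between the x axis of case_left and the x axis of spot, either way round below 0.17 rad) and height (world z) of case_left below 0.005 m and angle between case_left's own z axis and vertical below 0.05 rad and linear speed of case_left below 0.02 m/s and value of joint lid_right above 1 rad and distance of case_right from where it was at the start of the episode below 0.025 m) or (horizontal distance between dressings and case_right below 0.05 m and horizontal distance between tape_roll and case_left below 0.05 m and value of joint lid_right below 0.06 rad and (horizontal distance between case_right and spot below 0.02 m and angle between the x axis of case_right and the x axis of spot, either way round below 0.17 rad) and height (world z) of case_right below 0.005 m and angle between case_right's own z axis and vertical below 0.05 rad and linear speed of case_right below 0.02 m/s and value of joint lid_left above 1 rad and distance of case_left from where it was at the start of the episode below 0.025 m))); the robot touches nothing.
It fails at once if a case is lifted more than 12 mm off the desk or tipped by more than 0.15 rad (9 degrees) ((height (world z) of case_left above 0.012 m or angle between case_left's own z axis and vertical above 0.15 rad) or (height (world z) of case_right above 0.012 m or angle between case_right's own z axis and vertical above 0.15 rad)).
It fails at once if the case with the tape roll is moved by more than 25 mm, or its lid is closed below 1.0 rad ((horizontal distance between tape_roll and case_left below 0.05 m and (distance of case_left from where it was at the start of the episode above 0.025 m or value of joint lid_left below 1 rad)) or (horizontal distance between tape_roll and case_right below 0.05 m and (distance of case_right from where it was at the start of the episode above 0.025 m or value of joint lid_right below 1 rad))).
It fails at once if the dressings box or the tape roll is taken out of its case (lifted more than 50 mm above the desk) (height (world z) of any of dressings, tape_roll above 0.05 m).
It fails at once if the pen pot, the trophy or the stapler is moved by more than 30 mm (distance of any of pen_pot, trophy, stapler from where it was at the start of the episode above 0.03 m).
It also fails if it takes over 48 s, if anything falls off the work surface, if the arm or the gripper's body presses on something with over 40 N, if the wrist force passes 120 N, or if a joint passes its speed limit or range.

## Working session

There is one attempt and no reset: what is moved stays moved. The work goes in short steps, Python scripts to look and compute and a tool call to move; the robot and the scene stay as the last step left them, time stands still between calls to the robot, and variables do not carry over. Pictures are saved under pics/ and viewed, about 8 in all and at most 12, crops included, and the job is handed in when it is done.

Besides the shell and the picture viewer there is one more tool, called after "Request:" as name([rows], argument=value, ...), one row to a line, values as JSON. servo_tool: Moves the arm, as the interface text tells. Its arguments: {"type":"object","properties":{"targets":{"type":"array","items":{"type":"array"}},"force":{"type":"number"}},"required":["targets"]}

```bash
mkdir -p pics; ls; python3 - <<'E'
from rig import bot, eyes
import cv2
o=bot.get_obs();print({k:o[k] for k in("t","position","tcp_rot","force","finger_gap")},bot.grip_point_offset)
for n in("top","scene"):
    c=eyes.read_camera(n);cv2.imwrite(f"pics/{n}0.png",c["color"]);print(n,{k:v for k,v in c.items() if k!="color"})
E
```

```text
pics
{'t': 0.0, 'position': array([ 0.21573272, -0.58588725,  0.19072753]), 'tcp_rot': array([ 0.40390858,  0.58034806, -0.57954068, -0.40519944]), 'force': array([-0.68894032,  0.36975902,  0.86323095]), 'finger_gap': 0.08530506437517252} 0.0187
top {'fx': 510.4560770521, 'fy': 510.4560770521, 'cx': 309.1229452367661, 'cy': 244.19729241069874, 'k1': 0.04019103949534619, 'position': array([0.56219755, 0.02180062, 1.16105122]), 'orientation': array([-0.69683551,  0.71620718, -0.03125789,  0.02214706])}
scene {'fx': 510.11818513420894, 'fy': 510.11818513420894, 'cx': 314.0391944437852, 'cy': 239.34936276750554, 'k1': -0.0254499417201587, 'position': array([ 1.10798208, -0.59314036,  0.75733309]), 'orientation': array([ 0.8633625 ,  0.28717585, -0.13427093, -0.39256407])}
```

View pics/top0.png

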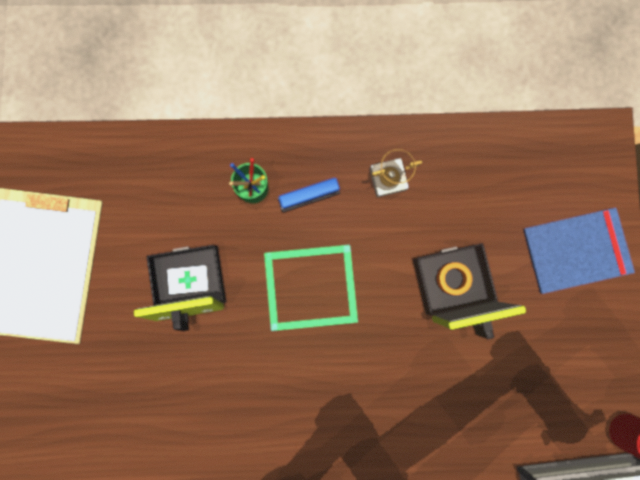

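View pics/scene0.png

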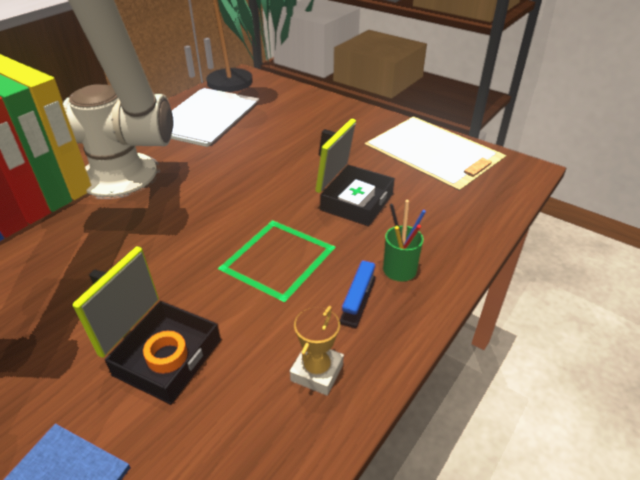

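The dressings box is in the left case: rim far corners at about (149,256) and (217,246), lid edge from (136,314) to (213,301) in the top view. The spot's outer corners are about (265,253), (348,246), (357,322) and (271,329). Next I'll measure these and zoom in.

```bash
cat > h.py <<'E'
import numpy as np, cv2
from scipy.spatial.transform import Rotation as R
from rig import bot, eyes
def px2w(c,pts,z):
    K=np.array([[c["fx"],0,c["cx"]],[0,c["fy"],c["cy"]],[0,0,1]])
    p=np.array(pts,float).reshape(-1,1,2)
    u=cv2.undistortPoints(p,K,np.array([c["k1"],0,0,0.]))[:,0]
    d=R.from_quat(c["orientation"]).apply(np.c_[u,np.ones(len(u))])
    P=np.array(c["position"]); return P+d*((z-P[2])/d[:,2])[:,None]
def w2px(c,pts):
    K=np.array([[c["fx"],0,c["cx"]],[0,c["fy"],c["cy"]],[0,0,1]])
    r=R.from_quat(c["orientation"]).inv(); 
    return cv2.projectPoints(np.array(pts,float),r.as_rotvec(),-r.apply(c["position"]),K,np.array([c["k1"],0,0,0.]))[0][:,0]
def crop(c,x0,y0,w,h,s,name):
    cv2.imwrite(name,cv2.resize(c["color"][y0:y0+h,x0:x0+w],None,fx=s,fy=s,interpolation=cv2.INTER_CUBIC))
def spot(c):
    h=cv2.cvtColor(c["color"],cv2.COLOR_BGR2HSV); m=cv2.inRange(h,(55,120,120),(85,255,255))
    m=max(cv2.findContours(m,cv2.RETR_EXTERNAL,cv2.CHAIN_APPROX_NONE)[0],key=lambda k:cv2.minAreaRect(k)[1][0]*cv2.minAreaRect(k)[1][1])
    w=px2w(c,m[:,0],0.)[:,:2]; return cv2.minAreaRect((w*1000).astype(np.float32))
E
python3 - <<'E'
from h import *
c=eyes.read_camera("top"); print("spot",spot(c))
crop(c,120,225,130,115,6,"pics/c1.png")
print(px2w(c,[(149,256),(217,246)],.048))
print(px2w(c,[(136,314),(213,301)],.175))
print(R.from_quat(bot.get_obs()["tcp_rot"]).as_matrix().round(3))
E
```

```text
spot ((544.5604248046875, -1.9749908447265625), (155.14759826660156, 176.76748657226562), 4.052229404449463)
[[0.62996289 0.35379413 0.048     ]
 [0.64771747 0.20704469 0.048     ]]
[[0.51257287 0.34057609 0.175     ]
 [0.53266171 0.19494034 0.175     ]]
[[-0.345 -0.001 -0.938]
 [ 0.938  0.002 -0.345]
 [ 0.002 -1.     0.   ]]
```

View pics/c1.png

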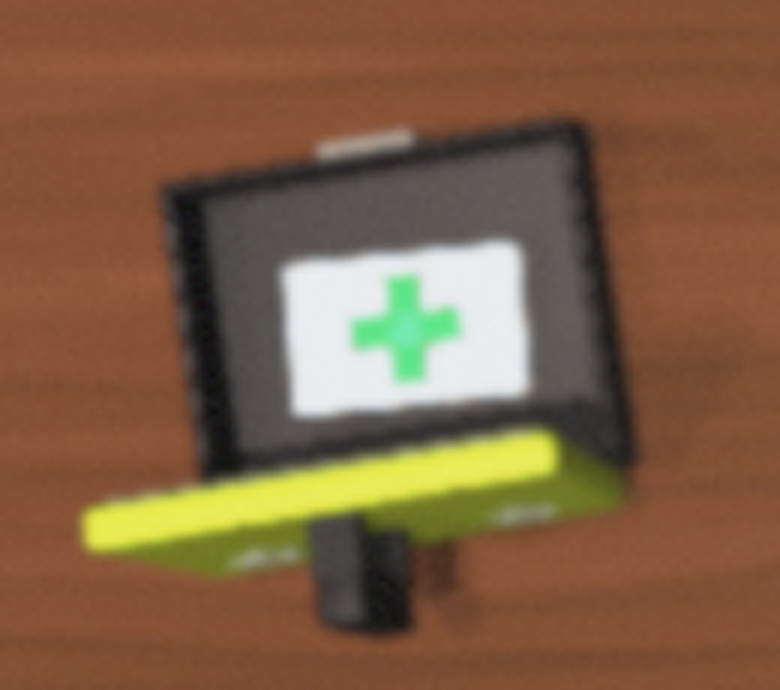

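```bash
python3 - <<'E'
from h import *
from scipy.optimize import least_squares
c=eyes.read_camera("top")
q=np.array([(165,185),(582,122),(632,462),(85,508),(555,432),(555,475),(88,552)])/6+[120,225]-.4
def model(v):
    x,y,p,t=v; L=lambda r,n,yy:(-.065+r*np.cos(t)-n*np.sin(t),yy,.048+r*np.sin(t)+n*np.cos(t))
    P=np.array([(.065,.075,.048),(.065,-.075,.048),(-.065,-.075,.048),L(.13,0,.075),L(.13,0,-.075),L(.13,.014,-.075),L(.13,.014,.075)])
    return R.from_euler("z",p).apply(P)+[x,y,0]
s=least_squares(lambda v:(w2px(c,model(v))-q).ravel(),[.574,.273,.12,1.7])
print(s.x,np.degrees(s.x[2]),s.fun.round(1))
h=cv2.cvtColor(c["color"],cv2.COLOR_BGR2HSV)
g=cv2.inRange(h,(45,70,60),(90,255,255)); g[:,:240]=0; g[:235]=0
n,l,st,_=cv2.connectedComponentsWithStats(g); k=1+st[1:,4].argmax(); ys,xs=np.where(l==k)
print(st[k]); w=(px2w(c,np.c_[xs,ys],0)[:,:2]*1000).astype(np.float32); print(cv2.minAreaRect(w))
print(px2w(c,[(264.5,252.5),(348.5,245.5),(357,322),(270.5,329.5)],0).round(4))
E
```

```text
[0.57789702 0.2758834  0.12952086 1.4298229 ] 7.420998419952939 [-0.4 -0.6 -0.9 -0.9 -0.7  1.7 -0.  -0.1  0.4 -0.1  1.3  0.   0.1 -0.1]
[ 264  245   94   86 2312]
((552.458984375, 5.340080261230469), (177.82681274414062, 197.6447296142578), 3.914457321166992)
[[ 0.6337  0.1076  0.    ]
 [ 0.6445 -0.0842  0.    ]
 [ 0.4711 -0.0974  0.    ]
 [ 0.46    0.0977  0.    ]]
```

Case at about (0.577, 0.275) with yaw 7.4° and lid about 1.43 rad. The spot is at (0.5525, 0.0055) with yaw 3.9°, and its size checks out at 178x198 mm including the pixel fringe. I'll raise the arm, turn the tool square to the case, close the fingers and travel.

Request:
servo_tool([
  [[0,-50,0],[0,6.4,0],0],
  [[0,-50,0],[0,6.4,0],0],
  [[0,-50,0],[0,0,0],0],
  [[0,-50,0],[0,0,0],0],
  [[35,0,-28],[0,0,0],0],
  [[35,0,-28],[0,0,0],0],
  [[35,0,-28],[0,0,0],0],
  [[35,0,-28],[0,0,0],0],
  [[35,0,-28],[0,0,0],0],
  [[35,0,-28],[0,0,0],0],
  [[35,0,-28],[0,0,0],0],
  [[35,0,-28],[0,0,0],0],
  [[35,0,-28],[0,0,0],0],
  [[35,0,-28],[0,0,0],0],
  [[0,0,0],[0,0,0],0],
])

```text
t: 2.08
position: [0.4579, -0.1926, 0.3945]
tcp_rot: [0.466, 0.531, -0.527, -0.473]
force: [0.4, -0.3, 0.4]
finger_gap: -0.0004
```

Request:
servo_tool([
  [[45,0,-5],[0,0,0],0],
  [[45,0,-5],[0,0,0],0],
  [[45,0,-5],[0,0,0],0],
  [[45,0,-5],[0,0,0],0],
  [[45,0,-5],[0,0,0],0],
  [[45,0,-5],[0,0,0],0],
  [[45,0,-5],[0,0,0],0],
  [[45,0,-5],[0,0,0],0],
  [[45,0,-5],[0,0,0],0],
  [[0,0,0],[0,0,0],0],
])

```text
t: 3.32
position: [0.4544, 0.2206, 0.3972]
tcp_rot: [0.468, 0.527, -0.526, -0.476]
force: [-0.6, -1.0, 0.1]
finger_gap: 0.0001
```

```bash
cat > st.py <<'E'
from h import *
import sys
def rel(cx,cy,psi):
    o=bot.get_obs(); M=R.from_quat(o["tcp_rot"]).as_matrix()
    d=R.from_euler("z",-psi,degrees=True).apply(o["position"]-[cx,cy,0])
    print("t",o["t"],"pos",o["position"].round(4),"case frame mm",(d*1000).round(1),"F",o["force"].round(1),"gap",round(o["finger_gap"],4))
    print("toolx heading",np.degrees(np.arctan2(M[1,0],M[0,0])).round(2),"tooly",M[:,1].round(3))
if __name__=="__main__": rel(*map(float,sys.argv[1:]))
E
python3 st.py .577 .275 7.4
```

```text
t 3.325 pos [0.4544 0.2206 0.3972] case frame mm [-128.6  -38.2  397.2] F [-0.6 -1.   0.1] gap 0.0001
toolx heading 96.25 tooly [-0.006  0.008 -1.   ]
```

Request:
servo_tool([
  [[19,40,10],[0,-1.1,0],0],
  [[19,40,10],[0,0,0],0],
  [[0,40,0],[0,0,0],0],
  [[0,40,0],[0,0,0],0],
  [[0,40,0],[0,0,0],0],
  [[0,30,0],[0,0,0],0],
  [[0,0,0],[0,0,0],0],
])

```text
t: 4.2
position: [0.4311, 0.2506, 0.1639]
tcp_rot: [0.467, 0.531, -0.527, -0.472]
force: [-0.2, 0.1, 1.0]
finger_gap: -0.0002
```

```bash
python3 st.py .577 .275 7.4; python3 - <<'E'
from h import *
c=eyes.read_camera("scene"); crop(c,260,90,170,140,4,"pics/c2.png")
E
```

```text
t 4.2 pos [0.4311 0.2506 0.1639] case frame mm [-147.9   -5.4  163.9] F [-0.2  0.1  1. ] gap -0.0002
toolx heading 96.89 tooly [-0.001  0.009 -1.   ]
```

View pics/c2.png

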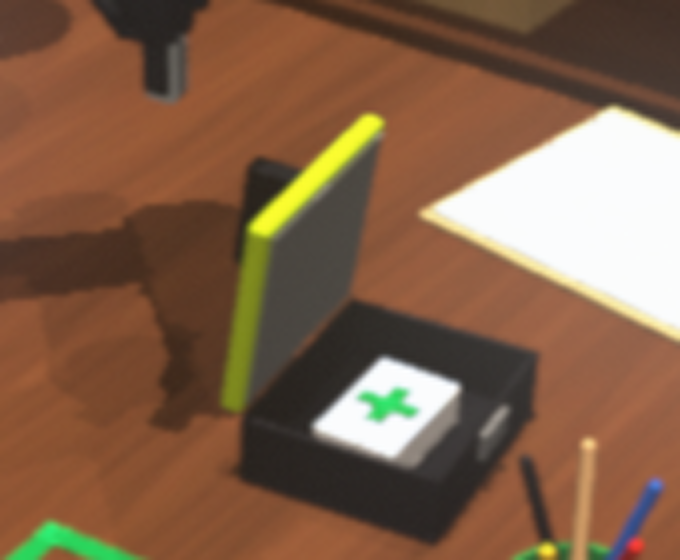

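The finger tips appear at about (165,100) in the crop and the handle's top at (265,160). I'll check that against the model's projection.

```bash
python3 - <<'E'
from h import *
c=eyes.read_camera("scene"); o=bot.get_obs()
f=lambda p:(w2px(c,[p])[0]-[260,90])*4
print("tcp",f(o["position"]))
from math import *
for t in(1.43,1.57,1.7,1.8):
  for nm,r,n,y in(("lidtop inner -y",.13,0,-.075),("inner +y",.13,0,.075),("outer -y",.13,.014,-.075),("hinge outer -y",0,.014,-.075),("bar end",.12,.05,0)):
    P=R.from_euler("z",7.4,degrees=True).apply([-.065+r*cos(t)-n*sin(t),y,.048+r*sin(t)+n*cos(t)])+[.577,.275,0]
    print(t,nm,f(P).round(0))
E
```

```text
tcp [170.07327082 151.74480339]
1.43 lidtop inner -y [260. 234.]
1.43 inner +y [381. 120.]
1.43 outer -y [238. 225.]
1.43 hinge outer -y [211. 407.]
1.43 bar end [245. 158.]
1.57 lidtop inner -y [231. 224.]
1.57 inner +y [353. 111.]
1.57 outer -y [209. 218.]
1.57 hinge outer -y [210. 409.]
1.57 bar end [219. 160.]
1.7 lidtop inner -y [204. 218.]
1.7 inner +y [328. 106.]
1.7 outer -y [182. 215.]
1.7 hinge outer -y [211. 412.]
1.7 bar end [197. 165.]
1.8 lidtop inner -y [184. 216.]
1.8 inner +y [309. 104.]
1.8 outer -y [163. 215.]
1.8 hinge outer -y [211. 414.]
1.8 bar end [181. 171.]
```

```bash
python3 - <<'E'
from h import *
o=bot.get_obs();P=o["position"];M=R.from_quat(o["tcp_rot"]).as_matrix()
ims=[]
for n,(x0,y0,w,h) in (("scene",(220,40,160,200)),("top",(100,220,160,200))):
    c=eyes.read_camera(n); im=cv2.resize(c["color"][y0:y0+h,x0:x0+w],None,fx=2.5,fy=2.5,interpolation=cv2.INTER_CUBIC)
    for k in (0,.03,.073):
        q=((w2px(c,[P-M[:,1]*k])[0]-[x0,y0])*2.5).astype(int); print(n,k,q); cv2.circle(im,tuple(map(int,q)),3,(255,0,255),1)
    ims.append(im)
cv2.imwrite("pics/c3.png",np.hstack(ims)); print(o["t"],P,o["joint_positions"].round(3),o["joint_vel"].round(3))
E
```

```text
scene 0 [206 219]
scene 0.03 [205 191]
scene 0.073 [203 148]
top 0 [210 336]
top 0.03 [201 341]
top 0.073 [187 350]
4.3 [0.43279373 0.25250903 0.166761  ] [ 0.848  0.19  -0.333 -0.007 -1.036 -2.295] [ 0.008 -0.013  0.027  0.003  0.003 -0.003]
```

View pics/c3.png

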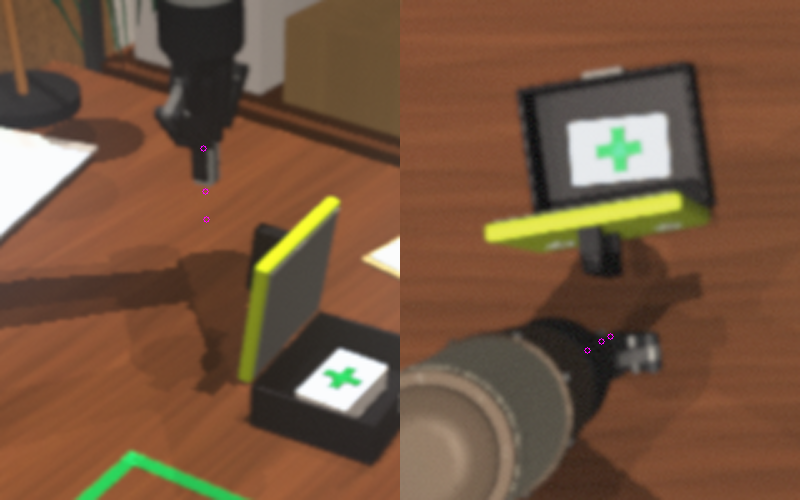

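The tip in the scene view sits about 15 px above where the reported TCP projects, so I'll triangulate the visible knuckle (top crop (643,352), scene crop (168,115)) to find out which is off.

```bash
python3 - <<'E'
from h import *
s=eyes.read_camera("scene");t=eyes.read_camera("top")
def tri(ps,pt):
    A=np.zeros((3,3));b=np.zeros(3);L=[]
    for c,p in((s,ps),(t,pt)):
        O=np.array(c["position"]);d=px2w(c,[p],0)[0]-O;d/=np.linalg.norm(d);Q=np.eye(3)-np.outer(d,d);A+=Q;b+=Q@O;L.append((O,Q))
    x=np.linalg.solve(A,b);return x.round(4),[np.linalg.norm(Q@(x-O)).round(4) for O,Q in L]
o=bot.get_obs();print(o["position"],o["t"])
print("knuckle",tri((220+168/2.5,40+115/2.5),(100+243/2.5,220+352/2.5)))
# lid/case cross-checks: inner lid top -y, +y corners
print("lid -y",tri((260+272/4,90+235/4),(120+555/6,225+432/6)),"lid +y",tri((260+383/4,90+125/4),(120+85/6,225+508/6)))
print("rim far -y",tri((260+437/4,90+490/4),(120+582/6,225+122/6)))
print("visible tip at given z:",[px2w(s,[(220+206/2.5,40+185/2.5)],z)[0].round(4) for z in(.164,.18,.2)])
# top-camera: green cross centre z=.033
E
```

```text
[0.43269452 0.25354539 0.16719938] 4.5
knuckle (array([0.4367, 0.2009, 0.2911]), [np.float64(0.0015), np.float64(0.0015)])
lid -y (array([0.5427, 0.1977, 0.1753]), [np.float64(0.003), np.float64(0.003)]) lid +y (array([0.5211, 0.3452, 0.1723]), [np.float64(0.0005), np.float64(0.0005)])
rim far -y (array([0.6519, 0.2098, 0.0416]), [np.float64(0.0027), np.float64(0.0027)])
visible tip at given z: [array([0.386, 0.312, 0.164]), array([0.4054, 0.2876, 0.18  ]), array([0.4298, 0.2571, 0.2   ])]
```

The knuckle is consistent in x and y, but the visible tip comes out at z≈0.20 against the reported 0.167. I'll settle this by touching the empty desk beside the case.

Request:
servo_tool([
  [[0,0,30],[0,0,0],0],
  [[0,40,0],[0,0,0],0],
  [[0,40,0],[0,0,0],0],
  [[0,40,0],[0,0,0],0],
  [[0,15,0],[0,0,0],0],
  [[0,8,0],[0,0,0],0],
  [[0,0,0],[0,0,0],0],
])

```text
t: 5.38
position: [0.4085, 0.2587, 0.0282]
tcp_rot: [0.466, 0.542, -0.518, -0.47]
force: [-0.8, 0.2, 0.7]
finger_gap: -0.0001
```

```bash
python3 st.py .577 .275 7.4
```

```text
t 5.375 pos [0.4085 0.2587 0.0282] case frame mm [-169.2    5.6   28.2] F [-0.8  0.2  0.7] gap -0.0001
toolx heading 97.14 tooly [ 0.018  0.029 -0.999]
```

Request:
servo_tool([
  [[0,8,0],[0,0,0],0],
  [[0,8,0],[0,0,0],0],
  [[0,6,0],[0,0,0],0],
  [[0,0,0],[0,0,0],0],
])

```text
t: 5.88
position: [0.4101, 0.2608, 0.0067]
tcp_rot: [0.466, 0.544, -0.517, -0.47]
force: [-0.0, -0.2, -0.1]
finger_gap: -0.0
```

```bash
python3 st.py .577 .275 7.4; python3 - <<'E'
from h import *
o=bot.get_obs();P=o["position"];M=R.from_quat(o["tcp_rot"]).as_matrix()
# turn (tool axes, deg) that levels the tool (y down) and sets tool-x heading 97.4
a=np.radians(97.4);X=np.array([np.cos(a),np.sin(a),0]);Y=np.array([0,0,-1.]);D=np.c_[X,Y,np.cross(X,Y)]
print(np.degrees(R.from_matrix(M.T@D).as_rotvec()).round(2))
c=eyes.read_camera("scene"); x0,y0=240,60
im=cv2.resize(c["color"][y0:y0+160,x0:x0+160],None,fx=4,fy=4,interpolation=cv2.INTER_CUBIC)
for k in(0,.033):
  q=(w2px(c,[P-M[:,1]*k])[0]-[x0,y0])*4;print(q); cv2.circle(im,tuple(map(int,q)),4,(255,0,255),1)
cv2.imwrite("pics/c4.png",im)
E
```

```text
t 5.875 pos [0.4101 0.2608 0.0067] case frame mm [-167.3    7.4    6.7] F [-0.  -0.2 -0.1] gap -0.0
toolx heading 97.16 tooly [ 0.021  0.033 -0.999]
[ 1.42 -0.26  1.71]
[235.5159921  477.58149691]
[232.29942673 435.05736985]
```

View pics/c4.png

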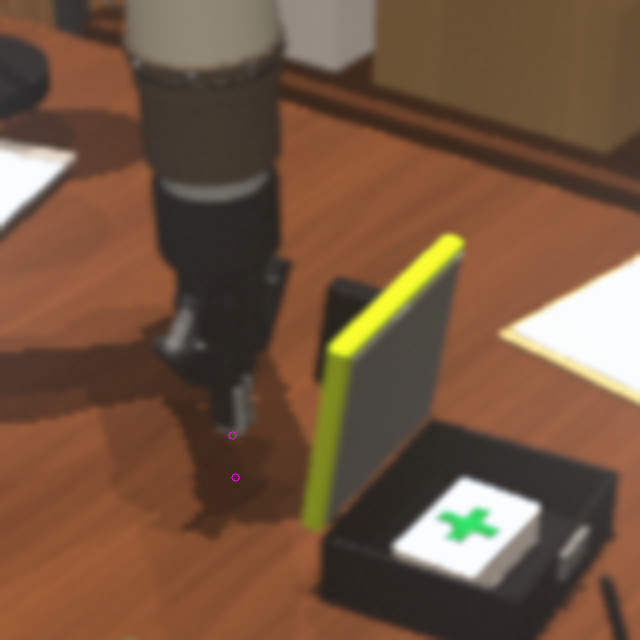

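The visible tip is at (232,435), again about 33 mm above the reported point (pink circle, 235,477), with no contact at a reported z of 0.007. I'll level the tool and go on down in small steps until I feel the desk.

Request:
servo_tool([
  [[0,8,0],[1.4,-0.3,1.7],0],
  [[0,8,0],[0,0,0],0],
  [[0,6,0],[0,0,0],0],
  [[0,0,0],[0,0,0],0],
])

```text
t: 6.42
position: [0.4106, 0.2615, -0.0166]
tcp_rot: [-0.467, -0.531, 0.532, 0.466]
force: [0.6, -0.0, -0.3]
finger_gap: 0.0002
```

```bash
python3 st.py .577 .275 7.4
```

```text
t 6.425 pos [ 0.4106  0.2615 -0.0166] case frame mm [-166.7    8.   -16.6] F [ 0.6 -0.  -0.3] gap 0.0002
toolx heading 97.48 tooly [-0.001 -0.002 -1.   ]
```

Request:
servo_tool([
  [[0,5,0],[0,0,0],0],
  [[0,5,0],[0,0,0],0],
  [[0,4,0],[0,0,0],0],
  [[0,0,0],[0,0,0],0],
])

```text
t: 6.92
position: [0.4106, 0.2613, -0.0315]
tcp_rot: [-0.467, -0.531, 0.532, 0.466]
force: [0.2, -0.0, 0.5]
finger_gap: -0.0001
```

```bash
python3 st.py .577 .275 7.4
```

```text
t 6.925 pos [ 0.4106  0.2613 -0.0315] case frame mm [-166.8    7.9  -31.5] F [ 0.2 -0.   0.5] gap -0.0001
toolx heading 97.47 tooly [-0.001 -0.002 -1.   ]
```

Request:
servo_tool([
  [[0,3,0],[0,0,0],0],
  [[0,3,0],[0,0,0],0],
  [[0,0,0],[0,0,0],0],
])

```text
t: 7.3
position: [0.4107, 0.2615, -0.0377]
tcp_rot: [-0.467, -0.531, 0.532, 0.466]
force: [-0.5, -0.4, -0.4]
finger_gap: -0.0001
```

```bash
python3 st.py .577 .275 7.4
```

```text
t 7.3 pos [ 0.4107  0.2615 -0.0377] case frame mm [-166.6    8.   -37.7] F [-0.5 -0.4 -0.4] gap -0.0001
toolx heading 97.48 tooly [-0.    -0.001 -1.   ]
```

Request:
servo_tool([
  [[0,3,0],[0,0,0],0],
  [[0,3,0],[0,0,0],0],
  [[0,0,0],[0,0,0],0],
])

```text
t: 7.68
position: [0.4114, 0.2622, -0.0386]
tcp_rot: [0.466, 0.532, -0.532, -0.465]
force: [0.5, -0.7, -0.3]
finger_gap: 0.0002
```

```bash
python3 st.py .577 .275 7.4
```

```text
t 7.675 pos [ 0.4114  0.2622 -0.0386] case frame mm [-165.9    8.7  -38.6] F [ 0.5 -0.7 -0.3] gap 0.0002
toolx heading 97.65 tooly [ 0.002 -0.001 -1.   ]
```

z stops at −0.0386 while I command further down, so the tips are on the desk. The reported z therefore reads about 38 mm low, the images agree (33–36 mm), and x and y match. The force reading stayed near zero, so I can't rely on it alone. I'll compare joint torques while lifting off.

```bash
python3 -c "
from rig import bot;o=bot.get_obs();print(o['joint_torque'].round(2),o['joint_positions'].round(3),o['torque'])"
```

```text
[ 1.000e-02 -3.461e+01  1.005e+01  2.250e+00 -5.000e-02 -0.000e+00] [ 0.903  0.464 -0.593  0.004 -0.513 -2.343] [-0.0247978  -0.02057274 -0.02041004]
```

Request:
servo_tool([
  [[0,-5,0],[0,0,0],0],
  [[0,-10,0],[0,0,0],0],
  [[0,0,0],[0,0,0],0],
])

```text
t: 8.05
position: [0.4115, 0.2624, -0.0227]
tcp_rot: [0.466, 0.533, -0.532, -0.465]
force: [0.5, -0.2, 0.6]
finger_gap: 0.0003
```

```bash
python3 -c "
from rig import bot;o=bot.get_obs();print(o['joint_torque'].round(2),o['joint_positions'].round(3),o['position'],o['force'])"
```

```text
[-1.000e-02 -3.383e+01  1.074e+01  2.400e+00 -4.000e-02  0.000e+00] [ 0.903  0.435 -0.581  0.004 -0.554 -2.343] [ 0.41146746  0.26239032 -0.02266903] [ 0.45737049 -0.17926096  0.55823299]
```

Contact was light, so the z offset is 37±3 mm, which is good enough. Next I'll rise to about 158 mm true height behind the handle, centred on it.

Request:
servo_tool([
  [[-4,-40,0],[0,0,0],0],
  [[-4,-40,0],[0,0,0],0],
  [[0,-40,0],[0,0,0],0],
  [[0,-23,0],[0,0,0],0],
  [[0,0,-18],[0,0,0],0],
  [[0,0,-18],[0,0,0],0],
  [[0,0,0],[0,0,0],0],
])

```text
t: 8.93
position: [0.4478, 0.2582, 0.1238]
tcp_rot: [-0.466, -0.531, 0.533, 0.465]
force: [-0.7, 0.7, 0.1]
finger_gap: -0.0001
```

```bash
python3 st.py .577 .275 7.4
```

```text
t 8.925 pos [0.4478 0.2582 0.1238] case frame mm [-130.3   -0.   123.8] F [-0.7  0.7  0.1] gap -0.0001
toolx heading 97.61 tooly [-0.001 -0.003 -1.   ]
```

Request:
servo_tool([
  [[0,0,-6],[0,0,0],0],
  [[0,0,-6],[0,0,0],0],
  [[0,0,-6],[0,0,0],0],
  [[0,0,-6],[0,0,0],0],
  [[0,-1,-6],[0,0,0],0],
  [[0,-1,-6],[0,0,0],0],
  [[0,-1,-6],[0,0,0],0],
  [[0,-1,-6],[0,0,0],0],
  [[0,0,-6],[0,0,0],0],
  [[0,0,-6],[0,0,0],0],
  [[0,0,-6],[0,0,0],0],
  [[0,0,-6],[0,0,0],0],
  [[0,0,0],[0,0,0],0],
])

```text
t: 10.55
position: [0.5221, 0.2675, 0.1264]
tcp_rot: [-0.466, -0.53, 0.534, 0.466]
force: [-0.2, 0.1, -0.3]
finger_gap: 0.0001
```

```bash
python3 st.py .577 .275 7.4; python3 - <<'E'
from h import *
c=eyes.read_camera("scene"); crop(c,260,60,160,160,4,"pics/c5.png")
E
```

```text
t 10.55 pos [0.5221 0.2675 0.1264] case frame mm [-55.4  -0.4 126.4] F [-0.2  0.1 -0.3] gap 0.0001
toolx heading 97.61 tooly [-0.004 -0.005 -1.   ]
```

View pics/c5.png

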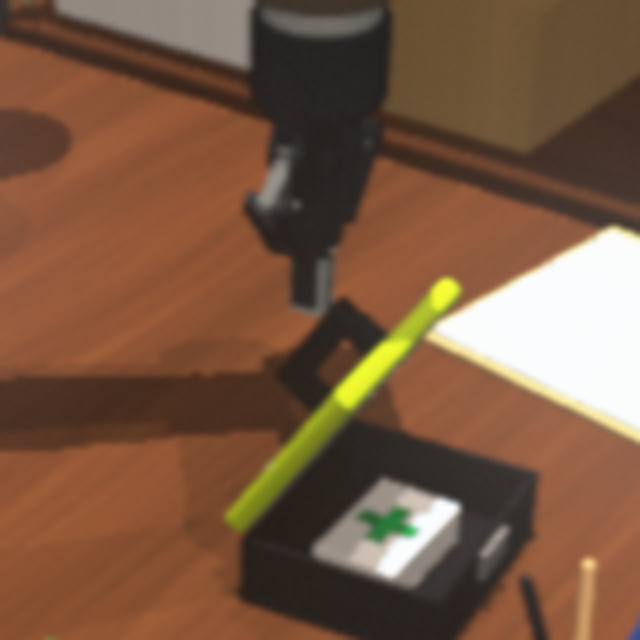

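The lid is moving as planned, now about 55°, with the finger tip at (312,305) on the handle and the case staying put. I'll follow the arc down.

Request:
servo_tool([
  [[0,1,-7],[0,0,0],0],
  [[0,1,-7],[0,0,0],0],
  [[0,1,-6],[0,0,0],0],
  [[0,4,-7],[0,0,0],0],
  [[0,4,-7],[0,0,0],0],
  [[0,4,-7],[0,0,0],0],
  [[0,5,-6],[0,0,0],0],
  [[0,5,-6],[0,0,0],0],
  [[0,5,-6],[0,0,0],0],
  [[0,6,-5],[0,0,0],0],
  [[0,6,-5],[0,0,0],0],
  [[0,6,-5],[0,0,0],0],
  [[0,5,-3],[0,0,0],0],
  [[0,5,-3],[0,0,0],0],
  [[0,5,-3],[0,0,0],0],
  [[0,5,-2],[0,0,0],0],
  [[0,0,0],[0,0,0],0],
])

```text
t: 12.72
position: [0.6114, 0.2799, 0.0597]
tcp_rot: [-0.465, -0.531, 0.535, 0.464]
force: [-0.3, 0.5, -0.3]
finger_gap: -0.0002
```

```bash
python3 st.py .577 .275 7.4; python3 - <<'E'
from h import *
print(bot.get_obs()["joint_torque"].round(1))
E
```

```text
t 12.725 pos [0.6114 0.2799 0.0597] case frame mm [34.8  0.4 59.7] F [-0.3  0.5 -0.3] gap -0.0002
toolx heading 97.78 tooly [-0.003 -0.005 -1.   ]
[  0.  -46.8  17.    3.8  -0.1   0. ]
```

Request:
servo_tool([
  [[0,3,0],[0,0,0],0],
  [[0,3,0],[0,0,0],0],
  [[0,3,0],[0,0,0],0],
  [[0,0,0],[0,0,0],0],
])

```text
t: 13.22
position: [0.6121, 0.2802, 0.0589]
tcp_rot: [-0.466, -0.532, 0.535, 0.462]
force: [0.3, -0.1, -0.4]
finger_gap: 0.0003
```

```bash
python3 st.py .577 .275 7.4; python3 - <<'E'
from h import *
print(bot.get_obs()["joint_torque"].round(1))
c=eyes.read_camera("scene"); crop(c,280,100,140,140,4,"pics/c6.png")
E
```

```text
t 13.225 pos [0.6121 0.2802 0.0589] case frame mm [35.4  0.6 58.9] F [ 0.3 -0.1 -0.4] gap 0.0003
toolx heading 97.95 tooly [ 0.001 -0.006 -1.   ]
[  0.1 -46.9  17.    3.8  -0.1  -0. ]
```

View pics/c6.png

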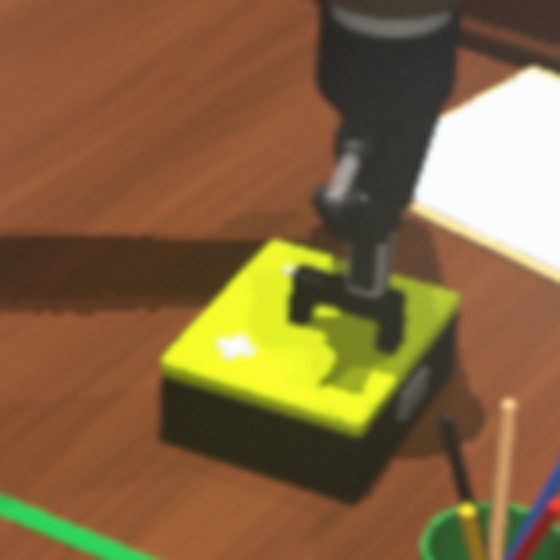

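The lid is shut: the seam looks flat and the stop at a reported z of 0.059 corresponds to the handle top at 98 mm, so the offset is 39 mm. Now I'll lift off, open, and grasp the bar with the grip point at about 88 mm true.

Request:
servo_tool([
  [[0,-25,0],[0,0,0],60],
  [[0,-20,8],[0,0.5,0],60],
  [[0,0,0],[0,0,0],60],
  [[0,0,0],[0,0,0],60],
  [[0,0,0],[0,0,0],60],
])

```text
t: 13.9
position: [0.6016, 0.2779, 0.0997]
tcp_rot: [-0.468, -0.527, 0.535, 0.466]
force: [0.4, -0.4, -0.1]
finger_gap: 0.06
```

```bash
python3 st.py .577 .275 7.4
```

```text
t 13.9 pos [0.6016 0.2779 0.0997] case frame mm [24.8 -0.3 99.7] F [ 0.4 -0.4 -0.1] gap 0.06
toolx heading 97.34 tooly [-0.006 -0.009 -1.   ]
```

Request:
servo_tool([
  [[0,20,0],[0,0,0],60],
  [[0,20,0],[0,0,0],60],
  [[0,15,0],[0,0,0],60],
  [[0,11,0],[0,0,0],60],
  [[0,0,0],[0,0,0],60],
])

```text
t: 14.52
position: [0.6006, 0.2766, 0.0288]
tcp_rot: [-0.467, -0.526, 0.536, 0.467]
force: [-0.7, 0.8, 0.5]
finger_gap: 0.0603
```

```bash
python3 st.py .577 .275 7.4
```

```text
t 14.525 pos [0.6006 0.2766 0.0288] case frame mm [23.6 -1.4 28.8] F [-0.7  0.8  0.5] gap 0.0603
toolx heading 97.32 tooly [-0.009 -0.011 -1.   ]
```

Request:
servo_tool([
  [[0,-4,0],[0,0,0],60],
  [[0,0,0],[0,0,0],8],
  [[0,0,0],[0,0,0],8],
  [[0,0,0],[0,0,0],8],
  [[0,0,0],[0,0,0],8],
  [[0,0,0],[0,0,0],8],
  [[0,0,0],[0,0,0],8],
], force=40)

```text
t: 15.4
position: [0.6024, 0.2784, 0.0357]
tcp_rot: [-0.468, -0.528, 0.534, 0.466]
force: [-0.1, -0.1, -0.8]
finger_gap: 0.0151
```

```bash
python3 st.py .577 .275 7.4
```

```text
t 15.4 pos [0.6024 0.2784 0.0357] case frame mm [25.7  0.1 35.7] F [-0.1 -0.1 -0.8] gap 0.0151
toolx heading 97.29 tooly [-0.004 -0.007 -1.   ]
```

Gripped at 15 mm opening. Now I'll slide part of the way and check z.

Request:
servo_tool([
  [[-8,0.3,2],[0,0,0],8],
  [[-12,0.3,3],[0,0,0],8],
  [[-16,0.3,4],[0,0,0],8],
  [[-16,0.3,4],[0,0,0],8],
  [[-16,0.3,4],[0,0,0],8],
  [[-10,0.3,2],[0,0,0],8],
  [[0,0,0],[0,0,0],8],
])

```text
t: 16.27
position: [0.5949, 0.1972, 0.0359]
tcp_rot: [-0.468, -0.531, 0.531, 0.466]
force: [0.0, 2.1, 0.0]
finger_gap: 0.0148
```

```bash
python3 st.py .5525 .0055 3.9
```

```text
t 16.275 pos [0.5949 0.1972 0.0359] case frame mm [ 55.4 188.4  35.9] F [0.  2.1 0. ] gap 0.0148
toolx heading 97.38 tooly [ 0.002 -0.002 -1.   ]
```

Request:
servo_tool([
  [[-10,0.3,2],[0,0,0],8],
  [[-16,0.3,4],[0,0,0],8],
  [[-20,0.3,5],[0,0,0],8],
  [[-20,0.3,4],[0,0,0],8],
  [[-20,0.3,4],[0,0,0],8],
  [[-20,0.3,4],[0,0.6,0],8],
  [[-20,0.3,4],[0,0.7,0],8],
  [[-20,0.3,4],[0,0.7,0],8],
  [[-20,0.3,4],[0,0.7,0],8],
  [[-10,0.3,1],[0,0.7,0],8],
  [[0,0,0],[0,0,0],8],
])

```text
t: 17.65
position: [0.5846, 0.0196, 0.0362]
tcp_rot: [0.483, 0.521, -0.515, -0.479]
force: [0.9, -0.7, 1.4]
finger_gap: 0.0152
```

```bash
python3 st.py .5525 .0055 3.9; python3 - <<'E'
from h import *
c=eyes.read_camera("top"); crop(c,230,200,170,170,4,"pics/c7.png")
E
```

```text
t 17.65 pos [0.5846 0.0196 0.0362] case frame mm [33.  11.9 36.2] F [ 0.9 -0.7  1.4] gap 0.0152
toolx heading 94.28 tooly [ 0.011  0.002 -1.   ]
```

View pics/c7.png

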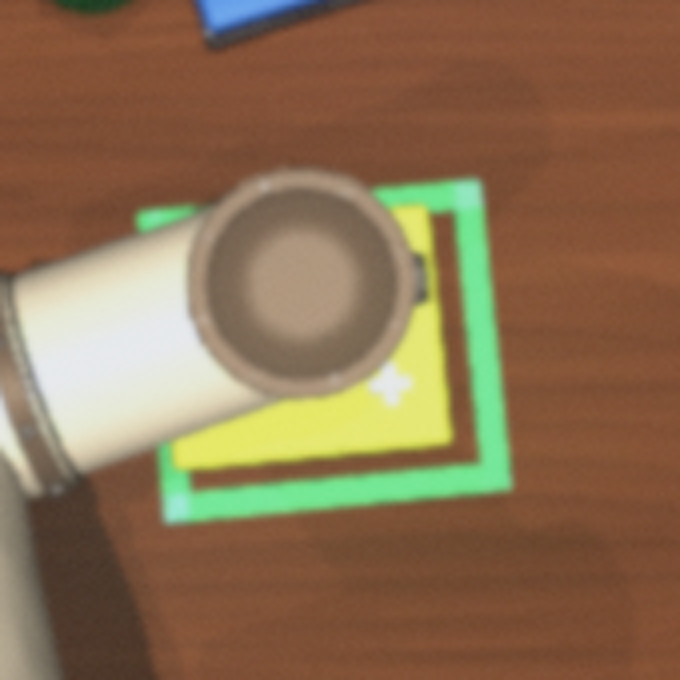

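The case is on the spot area but left of and beyond centre. Lid corners in the crop: (450,440), (173,468), (428,206). I'll compute the remaining correction.

```bash
cat > m.py <<'E'
from h import *
c=eyes.read_camera("top")
w=px2w(c,np.array([(451,441),(173,469),(429,206)])/4+[230,200]-.4,.062)[:,:2]; nr,nl,fr=w
print(w.round(4),np.linalg.norm(nl-nr),np.linalg.norm(fr-nr))
ctr=(nl+fr)/2; e=nl-nr; print("centre",ctr.round(4),"yaw",np.degrees(np.arctan2(-e[0],e[1])))
d=R.from_euler("z",-3.9,degrees=True).apply(np.r_[ctr-[.5525,.0055],0]);print("offset in spot frame mm",d*1000)
E
python3 m.py
```

```text
[[ 0.5025 -0.0606]
 [ 0.492   0.0881]
 [ 0.6286 -0.0529]] 0.1491402600066997 0.12634366605216987
centre [0.5603 0.0176] yaw 4.063282299680892
offset in spot frame mm [ 8.60244223 11.53380846  0.        ]
```

Camera and TCP agree: the offset is about +8 and +12 mm, with yaw within 0.2°. I'll correct, then release.

Request:
servo_tool([
  [[-6,0.3,4],[0,0,0],8],
  [[-6,0.3,4],[0,0,0],8],
  [[0,0,0],[0,0,0],8],
  [[0,0,0],[0,0,0],8],
])

```text
t: 18.25
position: [0.5805, 0.0097, 0.0367]
tcp_rot: [0.483, 0.524, -0.514, -0.476]
force: [1.5, -0.6, 1.9]
finger_gap: 0.0151
```

```bash
python3 st.py .5525 .0055 3.9
```

```text
t 18.25 pos [0.5805 0.0097 0.0367] case frame mm [28.2  2.2 36.7] F [ 1.5 -0.6  1.9] gap 0.0151
toolx heading 94.54 tooly [ 0.017  0.003 -1.   ]
```

Request:
servo_tool([
  [[0,0,0],[0,0,0],60],
  [[0,0,0],[0,0,0],60],
  [[0,0,0],[0,0,0],60],
  [[0,0,0],[0,0,0],60],
  [[0,-15,0],[0,0,0],60],
  [[0,-25,0],[0,0,0],60],
  [[0,-40,0],[0,0,0],60],
  [[0,-50,0],[0,0,0],60],
  [[0,-50,0],[0,0,0],60],
  [[40,-20,10],[0,0,0],60],
  [[45,0,10],[0,0,0],60],
  [[45,0,10],[0,0,0],60],
  [[45,0,10],[0,0,0],60],
  [[45,0,10],[0,0,0],60],
  [[45,0,10],[0,0,0],60],
  [[0,0,0],[0,0,0],60],
])

```text
t: 20.25
position: [0.4935, 0.2753, 0.2563]
tcp_rot: [0.485, 0.528, -0.509, -0.476]
force: [0.3, -0.5, 0.3]
finger_gap: 0.0598
```

```bash
python3 st.py .5525 .0055 3.9; python3 - <<'E'
from h import *
a=eyes.read_camera("top")["color"][130:370,110:550];b=eyes.read_camera("scene")["color"][140:400,80:460]
b=cv2.resize(b,(440,301)); cv2.imwrite("pics/c8.png",np.vstack([a,b]))
E
```

```text
t 20.25 pos [0.4935 0.2753 0.2563] case frame mm [-40.5 273.2 256.3] F [ 0.3 -0.5  0.3] gap 0.0598
toolx heading 94.43 tooly [ 0.027  0.012 -1.   ]
```

View pics/c8.png

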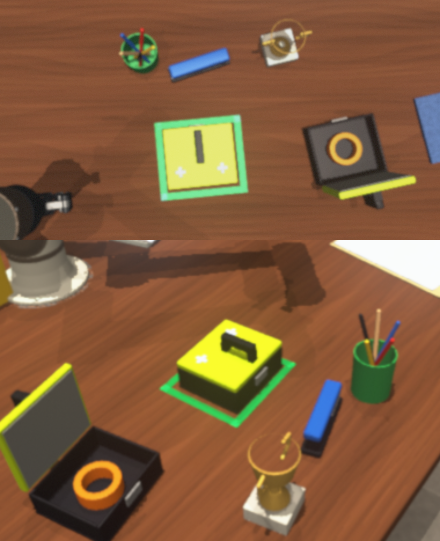

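The case sits shut inside the green tape (top panel, centre about (200,157)). The other case is open where it was, and the bystanders look untouched. I'll do one numeric check before handing in.

```bash
python3 - <<'E'
from h import *
c=eyes.read_camera("top"); h=cv2.cvtColor(c["color"],cv2.COLOR_BGR2HSV)
m=cv2.inRange(h,(22,80,80),(38,255,255)); m[:,:255]=0; m[:,365:]=0
n,l,st,_=cv2.connectedComponentsWithStats(m);k=1+st[1:,4].argmax();ys,xs=np.where(l==k)
r=cv2.minAreaRect((px2w(c,np.c_[xs,ys],.062)[:,:2]*1000).astype(np.float32));print(r)
print("offset mm",np.array(r[0])-[552.5,5.5])
im=cv2.absdiff(c["color"],cv2.imread("pics/top0.png")).max(2)
for nm,(x,y,w,hh) in dict(pots=(225,150,200,65),rightcase=(410,240,120,105)).items(): print(nm,im[y:y+hh,x:x+w].mean(),(im[y:y+hh,x:x+w]>60).sum())
E
```

```text
((553.716064453125, 6.404991149902344), (136.05569458007812, 153.04940795898438), 4.0539751052856445)
offset mm [1.21606445 0.90499115]
pots 2.648769230769231 0
rightcase 3.6346031746031744 0
```

```bash
python3 -c "
from rig import bot;print(bot.sign_off())"
```

```text
the job is handed in; nothing more can be done
None
```

The left case, which holds the dressings box, is shut and sitting squarely on the green-taped spot. I pushed its lid closed, gripped the handle and slid it across the desk without raising the tool. I then let go, backed the arm off and handed the job in at about 20.5 s of the 48 s limit.

**Last checks:**
- **Placing:** the camera puts the case about 1.5 mm from the spot's centre and square to it within about 0.2°. The lid looks flat.
- **Other things on the desk:** the top view of the tape-roll case, pen pot, stapler and trophy is unchanged from the start picture.

**What disagreed:**
- **Height reading:** the reported tool height read about 38 mm too low. The cameras, a touch on the desk and the stop on the shut handle all showed this, so I corrected for it by hand.
- **Force reading:** it stayed near zero even when the tool was touching something. I judged contact by where the tool stopped, not by force.
- **Lid length:** the last picture measured the lid at 136 mm instead of 130 mm, probably because part of its side edge showed.

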